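Interlock check on a sprung instrument cover

ROBOT

A 6-joint arm with a two-finger parallel gripper is mounted at the origin on the work surface. World frame = base frame: x ahead of the robot, y to its left, z up, the work surface at z = 0. Lengths are in mm, angles in degrees, forces in N, time in s.
With the tool pointing down it reaches from about 300 to 850 mm from the base axis. Payload 4.2 kg.
Tool frame: the origin (TCP) lies midway between the tips of the shut fingers; the grasp point (between the pads) lies env.grip_depth behind it (env.grip_depth is the distance from the TCP to the grasp point, in mm); z points along the fingers, y is the direction in which the jaws open and shut (so a half turn about z gives the same grasp; the last joint's range is limited). The gripper opens to 91 mm and grips with 3 to 60 N. Pads are 32 mm wide; open, the fingers measure 118 mm over their backs; the gripper's body (76 mm by 178 mm) begins 60 mm behind the grasp point.
Start: joints at [70.015, 18.312, 89.639, -0, 72.044, -1.146], TCP at [185.675, 544.213, 213.976] pointing down, gripper open.
Joint ranges: [-177.97, 177.97], [-48.28, 115.42], [12.27, 149.76], [-77.06, 257.06], [2.81, 150.46], [-146.56, 146.56]. Speed limits (degrees/s): [147.25, 147.25, 180, 180, 180, 180].

INTERFACE

Orientations are given as [roll, pitch, yaw] about the fixed x, y, z axes, in that order (R = Rz(yaw) Ry(pitch) Rx(roll)).
In Python, from workcell import env, cams, spotter gives the robot as it stands.
- The arm moves only by the tool apply_moves, never from a script. Its argument "plan" is a list of rows, each an object with "jaw": the closure, from 0 (fully open) to 1 (shut); "delta_pos": the shift along the tool's x, y, z in mm, a list of three; "spin": the turn about the tool's z in rad. In form: [{"jaw": jaw, "delta_pos": [dx, dy, dz], "spin": spin}, ...]. A call has exactly 8 rows; each row is the pose to reach, as a shift and turn from the pose measured when the call began, along the tool's axes at that moment; what a row does not reach only later rows make up. A row lasts 1/8 s, in which the tool goes at most 62.5 mm and 10.7 degrees, less where a joint would pass 70% of its speed; a pose out of reach is approached as far as the arm can. A call with a gripper value outside its range is refused whole. The fingers move at their own pace and stop on an object; "squeeze" is the grip in N (left out, the last holds). Time passes only in rows, so rows that repeat a pose let the fingers close, or fill a call up. It gives the time, the measured TCP pose, the force and the opening at its end, in the units of the state.
- env.state(): the state, without advancing time (a new reading comes with each control period).
- cams.grab_frame(name): name is "scene" or "side" or "wrist"; returns the picture (420x560x3 uint8, red, green, blue); there is no depth.
- cams.calibration(name): a dict with "camera_matrix" (3x3 intrinsics, pixels), "rvec" (rotation vector, rad) and "tvec" (3), from world to camera coordinates, as OpenCV has them. Camera axes: x right, y down, z forward; pixel columns grow to the right and rows downward; lengths in mm; the calibration is good to about 2 mm. A picture is of the moment at which its call begins: read the wrist's pose just before it. calibration takes no time and is no camera call; for the wrist camera it gives the pose at the moment of the call.
- env.job_done(): hands the job in, once; it reports no verdict.
Trained networks look in the newest picture that a camera, given by its name, has taken for a name from the list of things; names that differ only in an ending like _2 or _b are one class to them, and where a whole thing is asked for, a point or a joint stands for the part that bears it (a point fixed in the world has none). Each returns a list of dicts, best first, with "confidence" (0 to 1); they miss things now and then, are a little off and sometimes report something else, mostly with a low value. They report only what shows in the picture. A call takes as long as a camera call.
- spotter.masks_of(camera, target): "region" (420x560 bool, what is visible of it) and "extent" ([left, top, right, bottom] in pixels, round what is visible of it).
The state is a dict: "time_s": time; "qpos": joint angles; "qvel": joint speeds; "effort": joint torques, N m; "ee_pos": TCP position; "ee_rot": TCP orientation; "force": force on the tool from outside, world axes, zero at the start; "torque": the same for the moment, N m; "gripper_width": finger opening in mm.
Only numpy, scipy, OpenCV 4.12 (cv2) and the standard library are available. Lean on these libraries where they do the work, as an engineer would, in place of code of your own. Each camera call takes 0.05 s, during which the arm holds its last target.

TASK

Check the cover interlock of the bench instrument: take the steel check pin (the tall round one in the grey stand) and push it fully home, upright, into the socket on the instrument's front ledge while the cover is still shut. Then lift the sprung cover by its bar until it is level with (parallel to) the black pointer on the graduated arc, and finish holding it there with the fingers, because it springs shut if let go. Leave the pointer, the blank plug in the stand, the beaker, the bottle and the brass weight where they are.

Things in the scene. Friction and masses are not known exactly. Their poses are not given: they have to be found in the camera images.
- pin_grip (a point): the check pin, a loose steel pin 100 mm tall, 16 mm in diameter, standing upright in one of the two holes of the grey stand, hung on a flange 26 mm across and 5 mm thick whose top is 45 mm above the foot. Above the flange is a plain round shank 55 mm tall to grip, below it a 40 mm stem with a chamfered foot. This point is the middle of that shank, 75 mm above the foot and 25 mm below the top; z runs up the pin. 120 g. It must be drawn straight up 40 mm to leave its hole
- pin_seat (a point): point on the pin's axis at the underside of its flange, 40 mm above the foot and 35 mm below pin_grip
- plug: the blank plug, loose, upright in the other hole of the stand: the same stem and flange, but above the flange only a short knob 24 mm across and 17 mm tall (62 mm in all). Origin at the centre of its foot; leave it
- stand: fixed grey stand, 150 x 60 x 50 mm, origin under its centre, long side along its x; two holes at x = -45 and +45 mm, which of the two holds the pin varies. The pin's shank stands 45 to 100 mm above its foot, the foot 10 mm above the table
- socket (a point): centre of the mouth of the socket, a vertical hole 18.5 mm wide with a 3 mm chamfer and 47 mm deep in the 78 x 90 mm aluminium block on the instrument's ledge (robot's side), 55 mm above the table. With the pin fully home its flange rests on the block's top, so pin_seat is at this point. Its x and y axes are those of the instrument (fixed, its yaw varies)
- instrument: the white bench instrument, fixed to the table, origin under the centre of its 220 (x) x 200 (y) x 100 mm body. The ledge with the socket stands in front, at negative x; the graduated arc stands at the +x end, up to 265 mm above the table. The cover's hinge line runs along its x axis
- cover_bar (a point): middle of the round steel bar on the cover's free edge: 12 mm thick, 100 mm long along the instrument's x axis, its centre 43 mm clear of the cover's top and, when shut, 155 mm above the table. It turns with the cover; with the cover shut this frame's axes are the instrument's. A gripper that closes across it (along the instrument's y) can keep pointing down, the bar turns between the pads
- cover_hinge (a point): point on the cover's hinge line, in line with the middle of the bar; the line runs along the instrument's x axis, 100 mm above the table. With the cover shut the bar lies 175 mm from it towards the instrument's -y and 55 mm above it; the cover opens with its -y edge going up and over towards +y
- cover (a joint): angle of the cover, rad: 0 shut (as it starts), growing as it is lifted, to 1.4 at most. A spring shuts it: about 4 N at the bar to start lifting, about 8 N at 0.85
- pointer (a joint): angle the pointer marks, rad, on the same hinge line and in the same sense as cover; it is set somewhere from 0.45 to 0.85. The cover is at the mark when both are equal (the cover then lies parallel to the pointer)
- pointer_tip (a point): the tip of the black pointer, a bar reaching 214 mm from its pivot which lies on the cover's hinge line at the +x end of the instrument, over the aluminium arc with marks each 10 degrees; its y axis lies along the pointer
- beaker: glass beaker, 66 mm wide, 85 mm tall, origin under its centre; leave it
- bottle: white bottle, 60 mm wide, 140 mm tall, origin under its centre; leave it
- weight: brass weight, 44 mm wide, 66 mm tall, origin under its centre; leave it

How it is judged (in metres and radians):
On the way:
1. the check pin is fully home and upright in the socket while the cover is still shut (distance between pin_seat and socket below 0.004 m and angle between pin_grip's own z axis and vertical below 0.08 rad and value of joint cover below 0.08 rad), for 0.2 s.
At the end, for the whole second after the job is handed in: The check pin is fully home in the socket (flange within 4 mm of its seat, upright within 0.08 rad), and the cover is held still by the fingers (at least 2 N on it) within 0.08 rad of the pointer's angle, throughout the last second (distance between pin_seat and socket below 0.004 m and angle between pin_grip's own z axis and vertical below 0.08 rad and angle between the y axis of cover_bar and the y axis of pointer_tip, either way round below 0.08 rad and velocity of joint cover between -0.1 and 0.1 rad/s and contact force between the fingers and cover above 2 N); the arm keeps its last pose, push and grip.
It fails at once if the pointer is shifted (distance of pointer_tip from where it was at the start of the episode above 0.008 m).
It fails at once if the blank plug is pulled out or shifted (distance of plug from where it was at the start of the episode above 0.015 m).
It fails at once if the beaker is disturbed (distance of beaker from where it was at the start of the episode above 0.02 m).
It fails at once if the bottle is disturbed (distance of bottle from where it was at the start of the episode above 0.02 m).
It fails at once if the weight is disturbed (distance of weight from where it was at the start of the episode above 0.02 m).
It also fails if it takes over 58 s, if anything falls off the work surface, if the arm or the gripper's body presses on something with over 40 N, if the wrist force passes 120 N, or if a joint passes its speed limit or range.

## Working session

There is one attempt and no reset: what is moved stays moved. The work goes in short steps, Python scripts to look and compute and a tool call to move; the robot and the scene stay as the last step left them, time stands still between calls to the robot, and variables do not carry over. Pictures are saved under pics/ and viewed, and the job is handed in when it is done.

Besides the shell and the picture viewer there is one more tool, called after "Request:" by a JSON object that holds its "fn" and its "kwargs", one argument or row to a line. apply_moves: Moves the arm, as the interface text tells. Its arguments: {"type":"object","properties":{"plan":{"type":"array"},"squeeze":{"type":"number"}},"required":["plan"]}

```bash
mkdir -p pics; ls; python3 - <<'E'
from workcell import env,cams,spotter
import cv2
print(env.state(), env.grip_depth)
for n in ("scene","side","wrist"):
    f=cams.grab_frame(n); cv2.imwrite(f"pics/{n}0.png",f[:,:,::-1])
    c=cams.calibration(n); print(n,c)
E
```

```text
pics
{'time_s': 0.0, 'qpos': array([ 7.00170927e+01,  1.83503074e+01,  8.97056338e+01, -1.42821693e-03,
        7.20433842e+01, -1.14491172e+00]), 'qvel': array([-0.04790088,  0.00699811,  0.06619813,  0.01310803,  0.08691434,
       -0.07046481]), 'effort': array([ 1.29083099e-03, -4.12456656e+01, -2.31976014e+01,  7.28784339e-02,
        4.55361174e-02, -1.49941784e-04]), 'ee_pos': array([185.49041509, 543.73220651, 213.13888058]), 'ee_rot': array([-1.79900667e+02, -6.27020751e-04,  1.61162445e+02]), 'force': array([-0.11856301, -0.11404464, -0.4011622 ]), 'torque': array([ 0.05245366, -0.01090043,  0.0517273 ]), 'gripper_width': 91.14939113923398} 18.8
scene {'camera_matrix': array([[403.23693702,   0.        , 283.21113578],
       [  0.        , 403.23693702, 211.93658205],
       [  0.        ,   0.        ,   1.        ]]), 'rvec': array([ 2.18097132,  0.55188815, -0.2947586 ]), 'tvec': array([-570.1728535 ,  -52.51299794, 1207.75308549])}
side {'camera_matrix': array([[417.74288864,   0.        , 290.058161  ],
       [  0.        , 417.74288864, 214.1273669 ],
       [  0.        ,   0.        ,   1.        ]]), 'rvec': array([ 0.78456723, -2.37034802,  1.29754806]), 'tvec': array([527.90003079, 255.44892943, 863.25968721])}
wrist {'camera_matrix': array([[290.60363267,   0.        , 281.2203918 ],
       [  0.        , 290.60363267, 206.88923367],
       [  0.        ,   0.        ,   1.        ]]), 'rvec': array([-2.39117195, -1.71289065, -0.2019628 ]), 'tvec': array([-575.02003855,  -26.60890656,  389.67789274])}
```

View pics/scene0.png

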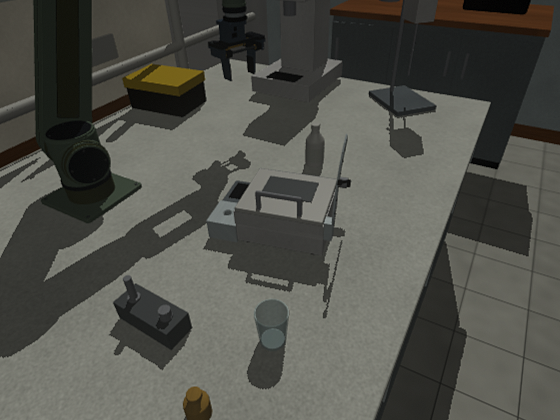

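View pics/side0.png

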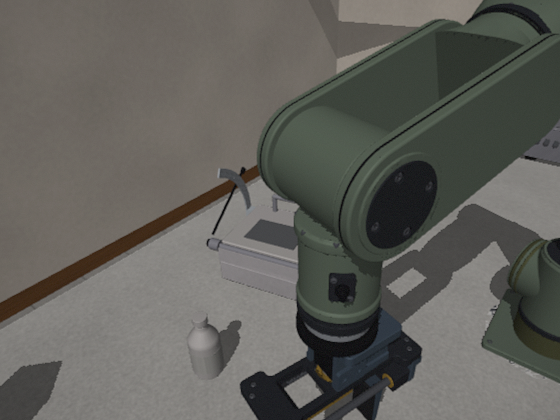

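View pics/wrist0.png

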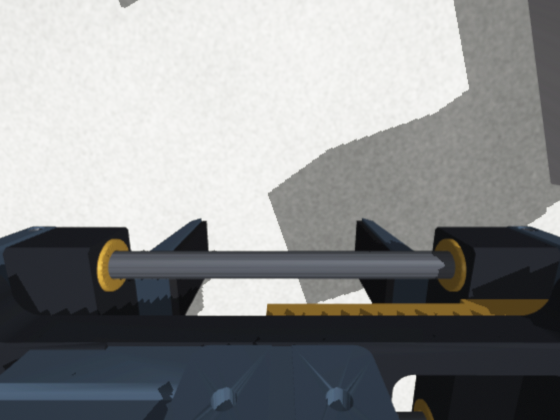

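```bash
cat > h.py <<'E'
import numpy as np,cv2
from workcell import env,cams,spotter
def cal(n):
    c=cams.calibration(n); return c['camera_matrix'],np.array(c['rvec']),np.array(c['tvec'])
def proj(c,P):
    return cv2.projectPoints(np.atleast_2d(np.float64(P)),c[1],c[2],c[0],None)[0][:,0]
def onz(c,uv,z):
    R=cv2.Rodrigues(c[1])[0]; o=-R.T@c[2]
    d=R.T@np.linalg.inv(c[0])@np.array([uv[0],uv[1],1.]); return o+d*(z-o[2])/d[2]
E
python3 - <<'E'
from h import *
for n in ("scene","side"):
    f=cams.grab_frame(n)
    c=cal(n); R=cv2.Rodrigues(c[1])[0]; print(n,'cam at',-R.T@c[2])
    for t in ("pin_grip","plug","stand","instrument","cover","cover_bar","pointer","beaker","bottle","weight"):
        for m in spotter.masks_of(n,t)[:2]:
            r=m['region']; ys,xs=np.nonzero(r)
            print(t,round(m['confidence'],2),np.round(m['extent']),len(xs),xs.mean().round(1),ys.mean().round(1))
            if m['confidence']>.5: np.save(f'pics/m_{n}_{t}.npy',r)
s=cv2.imread('pics/scene0.png')
cv2.imwrite('pics/s_inst.png',cv2.resize(s[120:270,190:370],None,fx=4.4,fy=4,interpolation=cv2.INTER_CUBIC)[:, :])
cv2.imwrite('pics/s_stand.png',cv2.resize(s[260:360,100:210],None,fx=6,fy=6,interpolation=cv2.INTER_CUBIC))
s=cv2.imread('pics/side0.png')
cv2.imwrite('pics/d_inst.png',cv2.resize(s[150:300,190:310],None,fx=4,fy=4,interpolation=cv2.INTER_CUBIC))
E
```

```text
scene cam at [ 986.68934444 -579.52522857  690.73646231]
pin_grip 0.73 [125. 274. 138. 301.] 276 131.1 289.5
plug 0.6 [159. 303. 172. 322.] 180 164.8 313.2
stand 0.61 [112. 284. 192. 349.] 2548 153.4 316.1
instrument 0.57 [208. 133. 350. 256.] 8768 280.7 209.4
cover 0.72 [233. 169. 339. 226.] 4093 287.6 196.0
cover_bar 0.81 [233. 172. 332. 231.] 4107 288.3 196.1
pointer 0.53 [339. 179. 354. 184.] 70 344.0 181.8
pointer 0.36 [234. 169. 340. 225.] 4040 288.1 196.0
beaker 0.66 [233. 172. 334. 227.] 3957 288.0 196.0
beaker 0.28 [206. 136. 351. 252.] 8775 280.2 209.4
bottle 0.82 [304. 122. 326. 167.] 679 314.4 146.7
weight 0.56 [180. 388. 210. 418.] 785 197.0 404.0
side cam at [ 48.61822698 784.03901454 687.07275983]
pin_grip 0.59 [209. 166. 298. 298.] 6382 259.2 245.0
instrument 0.79 [209. 167. 300. 298.] 6597 259.0 244.3
cover 0.65 [221. 196. 298. 263.] 2903 267.1 232.4
cover_bar 0.72 [209. 169. 299. 297.] 6474 258.9 244.5
cover_bar 0.65 [221. 194. 300. 264.] 3046 267.9 231.9
pointer 0.74 [206. 166. 243. 249.] 209 227.1 203.3
weight 0.52 [211. 168. 300. 298.] 6310 259.5 245.7
```

View pics/s_inst.png

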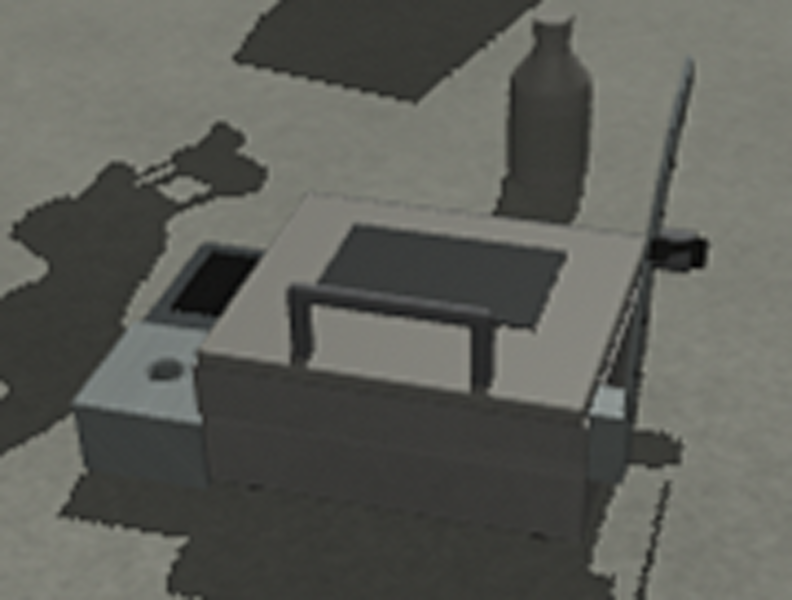

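View pics/s_stand.png

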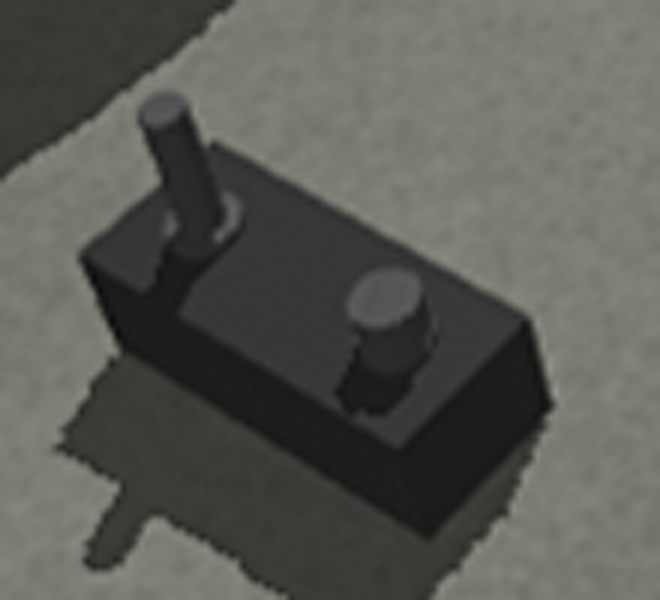

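View pics/d_inst.png

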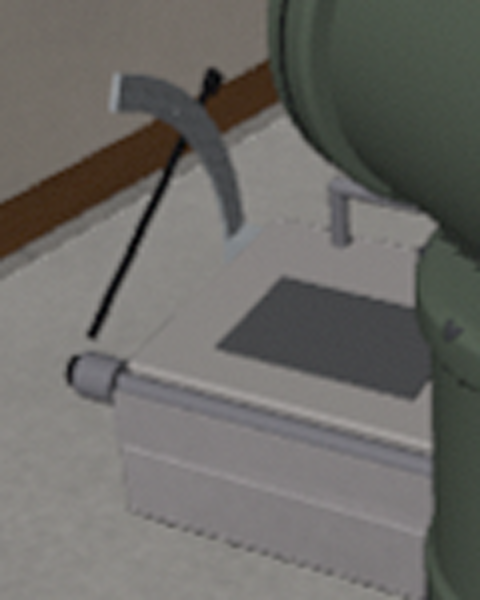

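```bash
python3 - <<'E'
from h import *
c=cal('scene')
A=lambda u,v:(190+(u+.5)/4.4-.5,120+(v+.5)/4-.5)
for nm,p,z in [('socket',(166,370),55),('barL',(296,294),155),('barR',(490,316),155),('blockc',(76,404),55),('bodyBR',(585,540),0),('bodyBL',(210,485),0),('coverFL',(198,352),112),('coverFR',(585,412),112),('coverBL',(310,193),112),('coverBR',(648,235),112)]:
    print(nm,onz(c,A(*p),z).round(1))
B=lambda u,v:(100+u/6,260+v/6)
for nm,p,z in [('pintop',(163,108),110),('plugtop',(386,297),72),('standA',(82,258),50),('standB',(217,145),50),('standC',(528,320),50),('standD',(402,448),50)]:
    print(nm,onz(c,B(*p),z).round(1))
print('bottle',onz(c,(314.4,165),0)); print('beaker',onz(c,(272,340),0)); print('weight',onz(c,(197,414),0))
w=cal('wrist');R=cv2.Rodrigues(w[1])[0];print('wristcam',-R.T@w[2],R[2]); s=env.state();print(s['ee_pos'],s['time_s'])
E
```

```text
socket [455.   60.7  55. ]
barL [557.9  50.2 155. ]
barR [657.6  77.8 155. ]
blockc [429.4   8.3  55. ]
bodyBR [714.5  85.1   0. ]
bodyBL [501.2  29.5   0. ]
coverFL [507.9  25.6 112. ]
coverFR [715.8  71.2 112. ]
coverBL [468.3 205.8 112. ]
coverBR [673.5 253.2 112. ]
pintop [ 448.1 -258.1  110. ]
plugtop [ 537.8 -262.6   72. ]
standA [ 419.4 -287.5   50. ]
standB [ 422.7 -228.7   50. ]
standC [ 569.6 -236.5   50. ]
standD [ 566.6 -293.7   50. ]
bottle [516.90844543 454.17286253   0.        ]
beaker [ 726.79538861 -182.04020037    0.        ]
weight [ 687.36780218 -368.31379167    0.        ]
wristcam [123.26978288 566.20704373 384.81821631] [ 0.22213973 -0.07564216 -0.97207623]
[185.67060514 544.22029022 213.98683648] 1.25
```

```bash
cat >> h.py <<'E'
from scipy.spatial.transform import Rotation as Ro
def toolmove(P,yaw=None):
    s=env.state(); R=Ro.from_euler('xyz',s['ee_rot'],degrees=True).as_matrix()
    d=R.T@(np.array(P)-s['ee_pos']); sp=0
    if yaw is not None: sp=-np.radians((yaw-s['ee_rot'][2]+180)%360-180)
    print('t',s['time_s'],'pos',s['ee_pos'].round(1),s['ee_rot'].round(2),'F',s['force'].round(1),'w',round(s['gripper_width'],1),'delta',d.round(1),'spin',round(sp,3))
E
python3 -c "
from h import *
toolmove([445,58,260],194)"
```

```text
t 1.25 pos [185.7 544.2 214. ] [179.99  -0.   161.16] F [-1.2  0.2  0.1] w 91.3 delta [-402.4 -376.4  -46.1] spin -0.573
```

Request:
{"fn": "apply_moves", "kwargs": {
  "plan": [
    {"jaw":0,"delta_pos":[-50,-47,-46],"spin":-0.1},
    {"jaw":0,"delta_pos":[-100,-94,-46],"spin":-0.25},
    {"jaw":0,"delta_pos":[-150,-140,-46],"spin":-0.4},
    {"jaw":0,"delta_pos":[-200,-187,-46],"spin":-0.573},
    {"jaw":0,"delta_pos":[-250,-234,-46],"spin":-0.573},
    {"jaw":0,"delta_pos":[-300,-281,-46],"spin":-0.573},
    {"jaw":0,"delta_pos":[-350,-328,-46],"spin":-0.573},
    {"jaw":0,"delta_pos":[-402,-376,-46],"spin":-0.573}
  ]
}}

```text
time_s: 2.25
ee_pos: [414.0, 115.3, 260.3]
ee_rot: [180.0, 0.1, -166.0]
force: [1.3, 0.4, 0.3]
gripper_width: 90.7
```

```bash
python3 - <<'E'
from h import *
f=cams.grab_frame('side'); cv2.imwrite('pics/side1.png',f[:,:,::-1])
for t in ("pointer","cover"):
    for m in spotter.masks_of('side',t)[:1]:
        print(t,m['confidence'],m['extent']); np.save(f'pics/m1_side_{t}.npy',m['region'])
f=cams.grab_frame('wrist')
for i in range(3):
    s0=env.state()['ee_pos']; w=cal('wrist'); f=cams.grab_frame('wrist'); s=env.state(); print(s0.round(1),s['ee_pos'].round(1),s['time_s'],np.abs(s['qvel']).max())
    if abs(s0-s['ee_pos']).max()<.5: break
np.savez('pics/w1.npz',K=w[0],r=w[1],t=w[2])
cv2.imwrite('pics/wrist1.png',f[:,:,::-1])
E
```

```text
cover 0.63 [219.8, 196.5, 332.8, 264.2]
[413.5 116.3 259.9] [413.  117.3 259.9] 2.5 2.2962433144549514
[413.  117.3 259.9] [412.8 117.9 259.9] 2.55 1.4891620822076563
[412.8 117.9 259.9] [412.7 118.3 259.9] 2.6 0.768180616021155
```

View pics/wrist1.png

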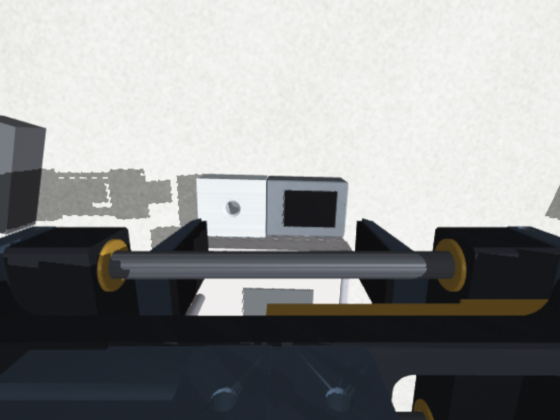

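View pics/side1.png

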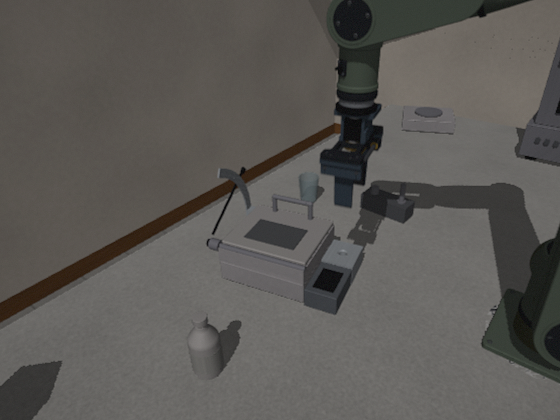

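```bash
python3 - <<'E'
from h import *
z=np.load('pics/w1.npz'); w=(z['K'],z['r'],z['t'])
im=cv2.imread('pics/wrist1.png')
cv2.imwrite('pics/w1c.png',cv2.resize(im[165:255,180:360],None,fx=4.4,fy=4.4,interpolation=cv2.INTER_CUBIC))
im=cv2.imread('pics/side1.png')
cv2.imwrite('pics/d1c.png',cv2.resize(im[155:320,200:370],None,fx=4.6,fy=3.6,interpolation=cv2.INTER_CUBIC))
E
```

```text
(no output)
```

View pics/w1c.png

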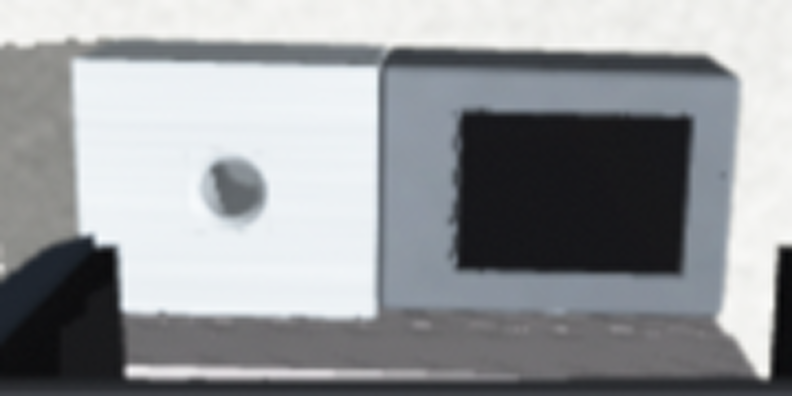

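View pics/d1c.png

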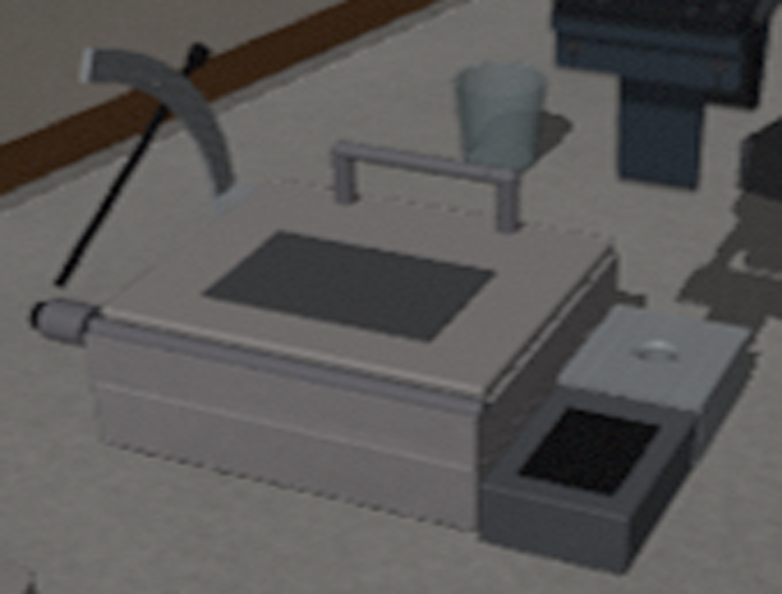

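```bash
cat > fit.py <<'E'
from h import *
from scipy.optimize import least_squares
z=np.load('pics/w1.npz'); w=(z['K'],z['r'],z['t']); sc=cal('scene'); sd=cal('side')
W=lambda u,v:(180+(u+.5)/4.4-.5,165+(v+.5)/4.4-.5)
S=lambda u,v:(200+(u+.5)/4.6-.5,155+(v+.5)/3.6-.5)
A=lambda u,v:(190+(u+.5)/4.4-.5,120+(v+.5)/4-.5)
for nm,p in [('sock',(233,190)),('c1',(72,58)),('c2',(381,57)),('c3',(378,317))]: print(nm,onz(w,W(*p),55).round(1))
print('side: sock',onz(sd,S(655,352),55).round(1),'bar',onz(sd,S(340,149),155).round(1),onz(sd,S(515,176),155).round(1))
# joint fit: x,y of bar mid, yaw, socket offset local (sx,sy)
bt=155
obs=[(sc,A(296,294),'L'),(sc,A(490,316),'R'),(sd,S(340,149),'R'),(sd,S(515,176),'L'),(sc,A(166,370),'S'),(sd,S(655,352),'S'),(w,W(233,190),'S'),(w,W(381,57),'C2'),(w,W(72,58),'C1'),(w,W(378,317),'C3')]
def pt(k,p):
    bx,by,yaw,sx,sy=p; u=np.array([np.cos(yaw),np.sin(yaw),0]); v=np.array([-u[1],u[0],0])
    b=np.array([bx,by,155.]); s=np.array([sx,sy,55.])
    return {'L':b-47*u,'R':b+47*u,'S':s,'C1':s-39*u-45*v,'C2':s-39*u+45*v,'C3':s+39*u+45*v}[k]
def res(p): return np.concatenate([(proj(c,pt(k,p))[0]-uv)*(1.5 if c is w else 1) for c,uv,k in obs])
r=least_squares(res,[607,64,.24,455,61],loss='soft_l1'); 
if __name__=='__main__':
    print(r.x.round(2),np.degrees(r.x[2]),res(r.x).reshape(-1,2).round(1))
    yaw=r.x[2];u=np.array([np.cos(yaw),np.sin(yaw),0]); v=np.array([-u[1],u[0],0]);b=np.array([r.x[0],r.x[1],155])
    d=np.array([r.x[3]-b[0],r.x[4]-b[1],0]);print('socket rel bar',d@u,d@v)
    hinge=b+175*v-np.array([0,0,55]);print('hinge',hinge)
    # pointer: fit tip angle & plane x offset
    Pb,Pt=S(60,282),S(201,48)
    for xo in (120,130,140,150):
        def q(a):
            ps=[hinge+xo*u+r_*(-v*np.cos(a[0])+np.array([0,0,1])*np.sin(a[0])) for r_ in (a[1],a[2])]
            return np.concatenate([proj(sd,ps[0])[0]-Pb,proj(sd,ps[1])[0]-Pt])
        rr=least_squares(q,[.6,20,210]);print(xo,rr.x.round(3),rr.fun.round(2))
E
python3 fit.py
```

```text
sock [453.7  62.5  55. ]
c1 [426.    8.1  55. ]
c2 [403.5  96.5  55. ]
c3 [482.5 114.4  55. ]
side: sock [455.2  60.2  55. ] bar [657.   73.7 155. ] [555.7  48.2 155. ]
[6.0683e+02 6.2700e+01 2.3000e-01 4.5362e+02 6.1670e+01] 13.41925025976199 [[ 1.6  0. ]
 [-2.9  0.4]
 [ 1.4  0.5]
 [-2.6 -0. ]
 [-0.2 -0.4]
 [ 0.2  0.5]
 [-0.8 -0.3]
 [-0.6  1.9]
 [ 0.8  0.3]
 [ 0.5 -1.3]]
socket rel bar -149.265929996517 34.56192887646488
hinge [566.2181849  232.91751835 100.        ]
120 [  0.738  24.327 201.407] [ 6.87  2.33 -0.86 -0.29]
130 [  0.644  24.851 208.807] [ 3.79  1.5  -0.48 -0.19]
140 [  0.556  26.344 217.851] [ 0.87  0.4  -0.11 -0.05]
150 [  0.476  28.808 228.411] [-1.86 -0.95  0.25  0.13]
```

```bash
python3 -c "
from h import *
toolmove([448,-258,215],177)"
```

```text
t 2.6 pos [412.7 118.3 259.9] [ 1.7997e+02 -1.0000e-02 -1.6590e+02] F [0.2 0.3 0.7] w 91.2 delta [  57.5 -373.6   44.7] spin 0.299
```

Request:
{"fn": "apply_moves", "kwargs": {
  "plan": [
    {"jaw":0,"delta_pos":[9,-60,5],"spin":0.05},
    {"jaw":0,"delta_pos":[18,-120,10],"spin":0.1},
    {"jaw":0,"delta_pos":[28,-180,20],"spin":0.15},
    {"jaw":0,"delta_pos":[37,-240,30],"spin":0.2},
    {"jaw":0,"delta_pos":[46,-300,40],"spin":0.25},
    {"jaw":0,"delta_pos":[57.5,-373,45],"spin":0.3},
    {"jaw":0,"delta_pos":[57.5,-373,45],"spin":0.3},
    {"jaw":0,"delta_pos":[57.5,-373,45],"spin":0.3}
  ]
}}

```text
time_s: 3.6
ee_pos: [448.2, -256.3, 214.5]
ee_rot: [179.9, -0.1, 177.0]
force: [0.8, 0.5, -1.0]
gripper_width: 91.0
```

```bash
python3 - <<'E'
from h import *
f=cams.grab_frame('wrist')
for i in range(3):
    s0=env.state()['ee_pos']; w=cal('wrist'); f=cams.grab_frame('wrist'); s=env.state(); print(s0.round(1),s['ee_pos'].round(1),s['time_s'])
    if abs(s0-s['ee_pos']).max()<.6: break
np.savez('pics/w2.npz',K=w[0],r=w[1],t=w[2])
cv2.imwrite('pics/wrist2.png',f[:,:,::-1])
for t in ("pin_grip","stand"):
    for m in spotter.masks_of('wrist',t)[:1]:
        print(t,m['confidence'],m['extent']); 
E
```

```text
[ 448.1 -255.6  214.7] [ 448.1 -255.4  214.9] 3.7
pin_grip 0.65 [268.4, 181.7, 287.9, 212.7]
stand 0.61 [252.5, 166.3, 305.6, 286.5]
```

View pics/wrist2.png

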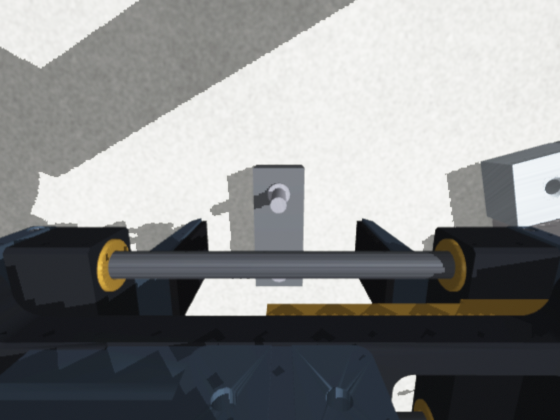

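```bash
python3 - <<'E'
from h import *
im=cv2.imread('pics/wrist2.png')
cv2.imwrite('pics/w2c.png',cv2.resize(im[155:225,245:315],None,fx=8,fy=8,interpolation=cv2.INTER_CUBIC))
cv2.imwrite('pics/w2d.png',cv2.resize(im[140:240,470:560],None,fx=6,fy=6,interpolation=cv2.INTER_CUBIC))
E
```

```text
(no output)
```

View pics/w2c.png

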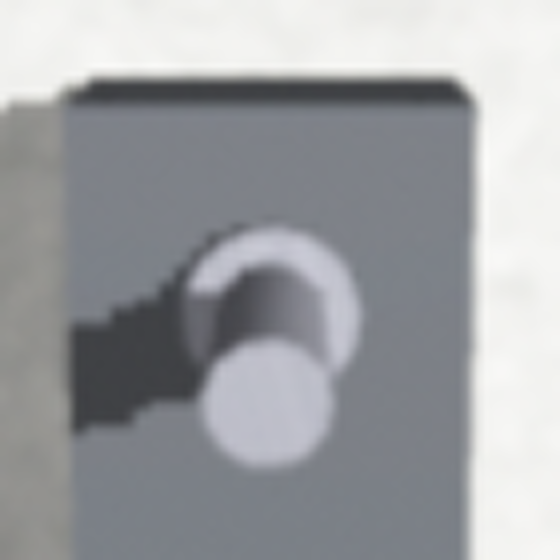

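View pics/w2d.png

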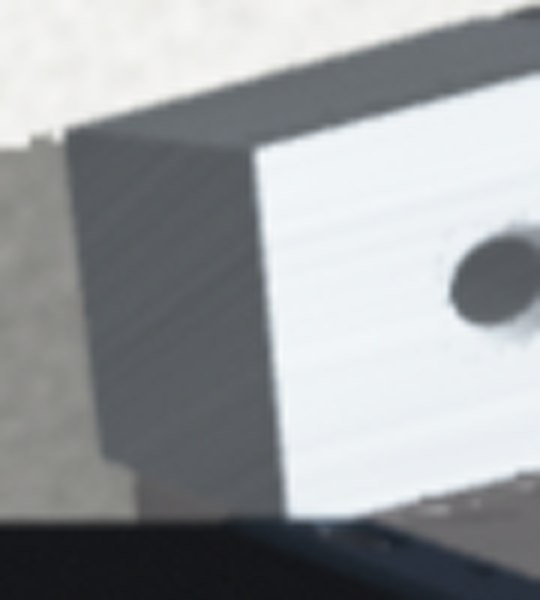

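```bash
python3 - <<'E'
from h import *
z=np.load('pics/w2.npz'); w=(z['K'],z['r'],z['t'])
C=lambda u,v:(245+(u+.5)/8-.5,155+(v+.5)/8-.5)
print(onz(w,C(267,403),110),onz(w,C(273,314),55))
a,b=onz(w,C(68,102),50),onz(w,C(475,102),50);print(a,b,np.degrees(np.arctan2(*(b-a)[:2])))
print('sock',onz(w,(470+500/6-.5,140+280/6-.5),55))
toolmove([448,-258,66],177)
E
```

```text
[ 446.50585702 -257.72738988  110.        ] [ 446.14373929 -257.36434569   55.        ]
[ 414.64269203 -285.24010239   50.        ] [ 417.6205128  -226.81048268   50.        ] 2.9175112842901463
sock [453.30909948  58.46348657  55.        ]
t 3.8 pos [ 448.  -255.6  215.1] [179.96   0.   177.07] F [-0.6 -0.1  0.4] w 91.1 delta [-1.000e-01 -2.500e+00  1.491e+02] spin 0.001
```

Request:
{"fn": "apply_moves", "kwargs": {
  "plan": [
    {"jaw":0,"delta_pos":[1.1,-2,40],"spin":0},
    {"jaw":0,"delta_pos":[1.1,-2,80],"spin":0},
    {"jaw":0,"delta_pos":[1.1,-2,115],"spin":0},
    {"jaw":0,"delta_pos":[1.1,-2,140],"spin":0},
    {"jaw":0,"delta_pos":[1.1,-2,149],"spin":0},
    {"jaw":0,"delta_pos":[1.1,-2,149],"spin":0},
    {"jaw":0.4,"delta_pos":[1.1,-2,149],"spin":0},
    {"jaw":0.9,"delta_pos":[1.1,-2,149],"spin":0}
  ],
  "squeeze": 35
}}

```text
time_s: 4.8
ee_pos: [447.5, -257.7, 67.1]
ee_rot: [-180.0, 0.1, 177.1]
force: [0.6, -0.6, -0.1]
gripper_width: 74.1
```

Request:
{"fn": "apply_moves", "kwargs": {
  "plan": [
    {"jaw":1,"delta_pos":[0,0,0],"spin":0},
    {"jaw":1,"delta_pos":[0,0,0],"spin":0},
    {"jaw":1,"delta_pos":[0,0,0],"spin":0},
    {"jaw":1,"delta_pos":[0,0,0],"spin":0},
    {"jaw":1,"delta_pos":[0,0,0],"spin":0},
    {"jaw":1,"delta_pos":[0,0,0],"spin":0},
    {"jaw":1,"delta_pos":[0,0,0],"spin":0},
    {"jaw":1,"delta_pos":[0,0,0],"spin":0}
  ],
  "squeeze": 35
}}

```text
time_s: 5.8
ee_pos: [447.5, -257.7, 67.1]
ee_rot: [-180.0, 0.1, 177.1]
force: [-0.2, -0.5, -1.2]
gripper_width: 15.1
```

Request:
{"fn": "apply_moves", "kwargs": {
  "plan": [
    {"jaw":1,"delta_pos":[0,0,-10],"spin":0},
    {"jaw":1,"delta_pos":[0,0,-25],"spin":0},
    {"jaw":1,"delta_pos":[0,0,-45],"spin":0},
    {"jaw":1,"delta_pos":[0,0,-70],"spin":0},
    {"jaw":1,"delta_pos":[0,0,-95],"spin":0},
    {"jaw":1,"delta_pos":[0,0,-110],"spin":0},
    {"jaw":1,"delta_pos":[0,0,-110],"spin":0},
    {"jaw":1,"delta_pos":[0,0,-110],"spin":0}
  ]
}}

```text
time_s: 6.8
ee_pos: [446.7, -257.3, 176.3]
ee_rot: [180.0, 0.0, 177.1]
force: [0.3, -0.3, -1.3]
gripper_width: 15.5
```

```bash
python3 - <<'E'
from h import *
f=cams.grab_frame('wrist');cv2.imwrite('pics/wrist3.png',f[:,:,::-1])
f=cams.grab_frame('scene');cv2.imwrite('pics/scene3.png',f[:,:,::-1][100:400,50:400])
toolmove([453.6,61.5,177],193.4)
E
```

```text
t 6.9 pos [ 446.7 -257.3  176. ] [179.95  -0.   177.07] F [-0.3  1.5 -1.3] w 15.6 delta [  9.4 318.8  -0.7] spin -0.285
```

View pics/wrist3.png

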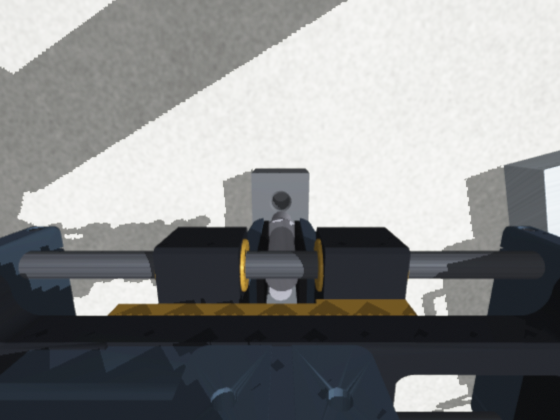

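View pics/scene3.png

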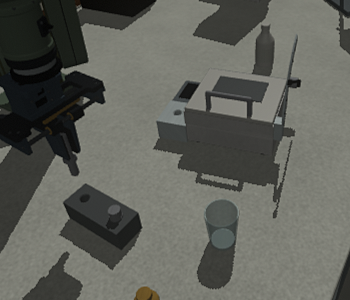

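Request:
{"fn": "apply_moves", "kwargs": {
  "plan": [
    {"jaw":1,"delta_pos":[2,50,0],"spin":-0.05},
    {"jaw":1,"delta_pos":[3,110,0],"spin":-0.1},
    {"jaw":1,"delta_pos":[5,170,0],"spin":-0.15},
    {"jaw":1,"delta_pos":[7,230,10],"spin":-0.2},
    {"jaw":1,"delta_pos":[8,280,20],"spin":-0.25},
    {"jaw":1,"delta_pos":[9,318.6,34],"spin":-0.285},
    {"jaw":1,"delta_pos":[9,318.6,34],"spin":-0.285},
    {"jaw":1,"delta_pos":[9,318.6,34],"spin":-0.285}
  ]
}}

```text
time_s: 7.9
ee_pos: [453.8, 61.0, 142.0]
ee_rot: [180.0, -0.1, -166.6]
force: [-0.0, 0.2, -2.1]
gripper_width: 15.1
```

```bash
python3 - <<'E'
from h import *
cams.grab_frame('wrist')
f=cams.grab_frame('side');cv2.imwrite('pics/side4.png',cv2.resize(f[150:330,230:430,::-1],None,fx=3.3,fy=3.3,interpolation=cv2.INTER_CUBIC))
f=cams.grab_frame('scene');cv2.imwrite('pics/scene4.png',cv2.resize(f[100:280,150:350,::-1],None,fx=3.3,fy=3.3,interpolation=cv2.INTER_CUBIC))
w=cal('wrist');np.savez('pics/w4.npz',K=w[0],r=w[1],t=w[2])
f=cams.grab_frame('wrist');cv2.imwrite('pics/wrist4.png',f[:,:,::-1])
toolmove([454,61.3,72],193.4)
E
```

```text
t 8.1 pos [454.2  60.4 142.5] [ 1.7997e+02  3.0000e-02 -1.6670e+02] F [ 0.1 -0.4 -1. ] w 15.3 delta [-0.   0.9 70.5] spin -0.002
```

View pics/side4.png

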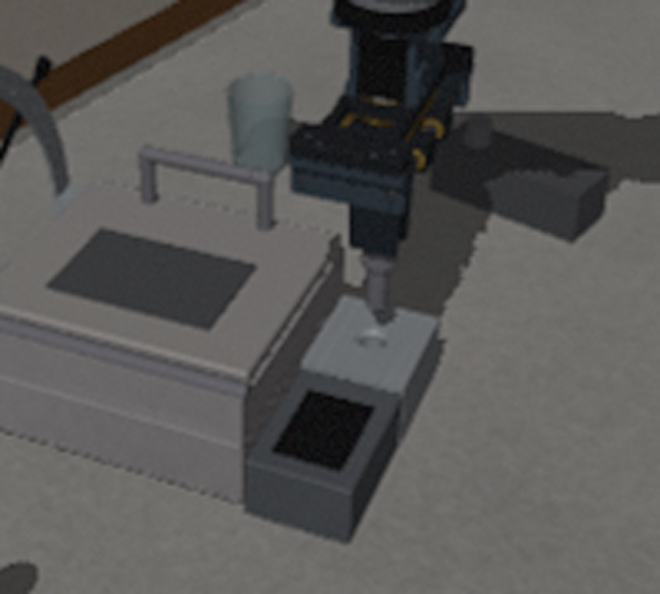

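View pics/scene4.png

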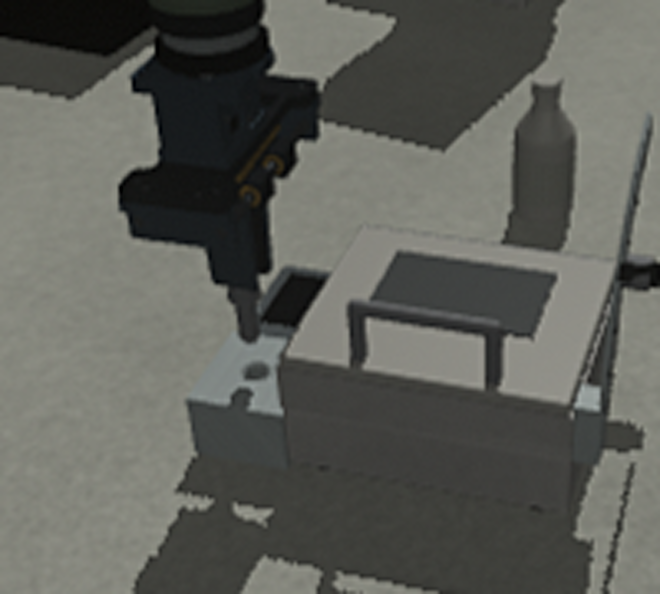

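View pics/wrist4.png

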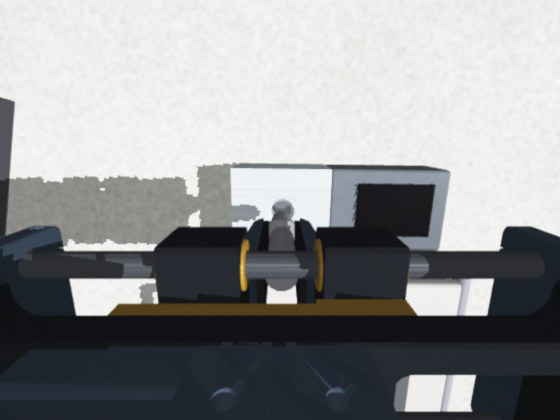

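```bash
python3 - <<'E'
from h import *
sc,sd=cal('scene'),cal('side')
o=lambda x0,u,y0,v:(x0+(u+.5)/3.3-.5,y0+(v+.5)/3.3-.5)
for c,f,h in((sc,o(150,250,100,333),o(150,257,100,371)),(sd,o(230,381,150,319),o(230,372,150,341))):
    a,b=onz(c,f,85.4),onz(c,h,55);print(a.round(1),b.round(1),(b-a).round(1))
w=np.load('pics/w4.npz');w=(w['K'],w['r'],w['t'])
print(onz(w,(231,167),55),onz(w,(331,167),55))
E
```

```text
[448.2  67.2  85.4] [455.3  61.1  55. ] [  7.   -6.1 -30.4]
[442.1  70.2  85.4] [453.2  61.6  55. ] [ 11.2  -8.5 -30.4]
[425.63880365   8.83956444  55.        ] [405.18487069  94.95395052  55.        ]
```

```bash
python3 - <<'E'
from h import *
a=cams.grab_frame('side')[150:330,230:430,::-1];b=cams.grab_frame('scene')[100:280,150:350,::-1];w=cams.grab_frame('wrist')[:,:,::-1]
A=cv2.resize(a[70:125,90:145],(400,400),interpolation=cv2.INTER_CUBIC);B=cv2.resize(b[70:125,50:105],(400,400),interpolation=cv2.INTER_CUBIC)
cv2.imwrite('pics/z4.png',cv2.convertScaleAbs(np.hstack([A,B]),alpha=1.8))
cv2.imwrite('pics/z4w.png',cv2.convertScaleAbs(cv2.resize(w[180:300,220:340],(600,600),interpolation=cv2.INTER_CUBIC),alpha=1.3))
E
```

```text
(no output)
```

View pics/z4.png

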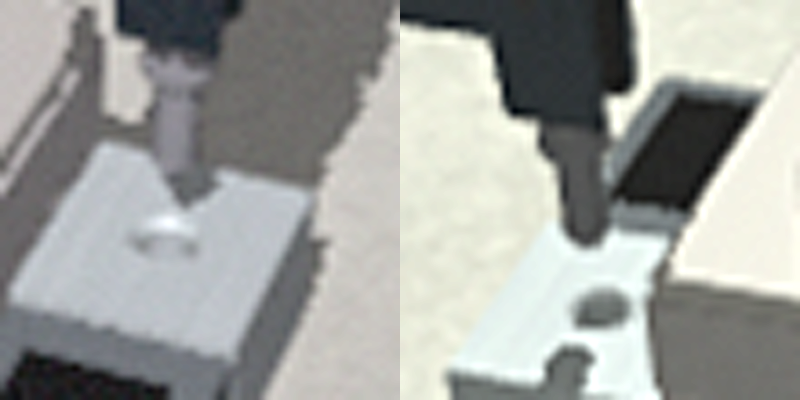

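View pics/z4w.png

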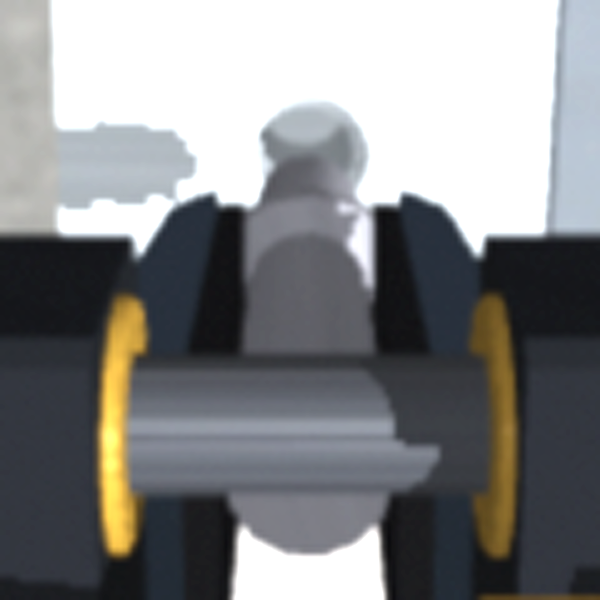

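```bash
python3 - <<'E'
from h import *
sc,sd=cal('scene'),cal('side'); w=cal('wrist')
for zf in (80,85,90):
  for n,c,f,h in(('sc',sc,(224.8,201.6),(227.1,211.9)),('sd',sd,(344,242.7),(342,252.6)),('w',w,(279.5,215),(282.1,207.6))):
    a,b=onz(c,f,zf),onz(c,h,55);print(zf,n,a.round(1),b.round(1),(b-a).round(1))
s=env.state();print(s['ee_pos'],s['time_s'])
print(proj(w,[[454,61,85.4],[454,61,55],[454,61,142],[454,61,185]]), proj(sd,[[454,61,85.4]]),proj(sc,[[454,61,85.4]]))
E
```

```text
80 sc [444.7  68.6  80. ] [453.9  61.2  55. ] [  9.2  -7.4 -25. ]
80 sd [455.4  52.6  80. ] [454.8  60.8  55. ] [ -0.6   8.3 -25. ]
80 w [451.8  59.6  80. ] [451.1  61.8  55. ] [ -0.7   2.1 -25. ]
85 sc [449.1  63.3  85. ] [453.9  61.2  55. ] [  4.8  -2.1 -30. ]
85 sd [452.1  58.6  85. ] [454.8  60.8  55. ] [  2.7   2.2 -30. ]
85 w [450.5  59.4  85. ] [451.1  61.8  55. ] [  0.6   2.4 -30. ]
90 sc [453.5  58.   90. ] [453.9  61.2  55. ] [  0.3   3.2 -35. ]
90 sd [448.7  64.6  90. ] [454.8  60.8  55. ] [  6.1  -3.8 -35. ]
90 w [449.2  59.1  90. ] [451.1  61.8  55. ] [  1.9   2.7 -35. ]
[454.08213571  60.6923577  142.4674761 ] 8.25
[[280.46808369 219.620416  ]
 [280.5327713  210.4168466 ]
 [280.29167572 244.71923956]
 [280.06509325 276.95674998]] [[342.81851062 242.77143015]] [[225.84893351 202.47642816]]
```

Request:
{"fn": "apply_moves", "kwargs": {
  "plan": [
    {"jaw":1,"delta_pos":[-1.2,0.6,8],"spin":0},
    {"jaw":1,"delta_pos":[-1.2,0.6,16],"spin":0},
    {"jaw":1,"delta_pos":[-1.2,0.6,22],"spin":0},
    {"jaw":1,"delta_pos":[-1.2,0.6,27],"spin":0},
    {"jaw":1,"delta_pos":[-1.2,0.6,31],"spin":0},
    {"jaw":1,"delta_pos":[-1.2,0.6,35],"spin":0},
    {"jaw":1,"delta_pos":[-1.2,0.6,38],"spin":0},
    {"jaw":1,"delta_pos":[-1.2,0.6,41],"spin":0}
  ]
}}

```text
time_s: 9.25
ee_pos: [455.3, 61.5, 101.5]
ee_rot: [180.0, 0.1, -166.7]
force: [0.7, -0.5, -0.6]
gripper_width: 15.6
```

```bash
python3 - <<'E'
from h import *
toolmove([455,61.5,72],193.4)
w=cams.grab_frame('wrist')[:,:,::-1];b=cams.grab_frame('scene')[100:280,150:350,::-1]
B=cv2.resize(b[60:135,40:115],(400,400),interpolation=cv2.INTER_CUBIC)
cv2.imwrite('pics/z5.png',cv2.convertScaleAbs(np.hstack([cv2.resize(w[180:300,220:340],(400,400)),B]),alpha=1.5))
toolmove([455,61.5,72],193.4)
E
```

```text
t 9.25 pos [455.3  61.5 101.5] [ 1.7998e+02  6.0000e-02 -1.6666e+02] F [ 0.7 -0.5 -0.6] w 15.6 delta [ 0.3  0.1 29.5] spin -0.001
t 9.35 pos [455.2  61.5 101.3] [ 1.7998e+02  3.0000e-02 -1.6666e+02] F [ 0.6 -1.2 -2.6] w 15.3 delta [ 0.2  0.  29.3] spin -0.001
```

View pics/z5.png

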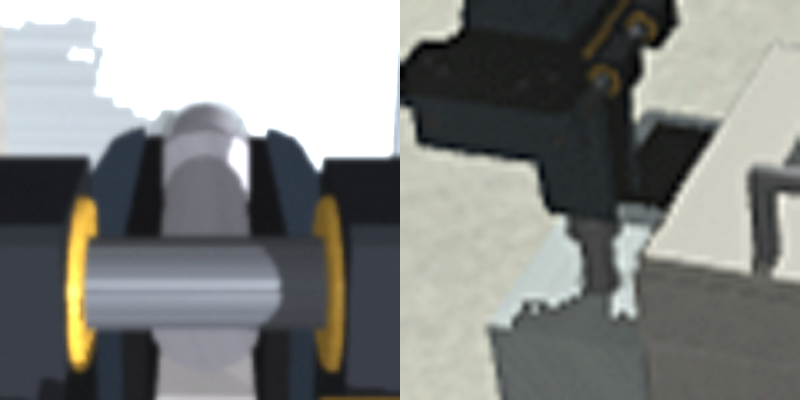

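Request:
{"fn": "apply_moves", "kwargs": {
  "plan": [
    {"jaw":1,"delta_pos":[0,0,5],"spin":0},
    {"jaw":1,"delta_pos":[0,0,10],"spin":0},
    {"jaw":1,"delta_pos":[0,0,15],"spin":0},
    {"jaw":1,"delta_pos":[0,0,20],"spin":0},
    {"jaw":1,"delta_pos":[0,0,24],"spin":0},
    {"jaw":1,"delta_pos":[0,0,27],"spin":0},
    {"jaw":1,"delta_pos":[0,0,29],"spin":0},
    {"jaw":1,"delta_pos":[0,0,30],"spin":0}
  ]
}}

```text
time_s: 10.35
ee_pos: [455.4, 61.4, 72.0]
ee_rot: [180.0, 0.0, -166.7]
force: [-2.2, -1.7, 12.7]
gripper_width: 15.5
```

```bash
python3 - <<'E'
from h import *
w=cams.grab_frame('wrist');b=cams.grab_frame('scene')[100:280,150:350,::-1];a=cams.grab_frame('side')[150:330,230:430,::-1]
B=cv2.resize(b[60:135,40:115],(400,400),interpolation=cv2.INTER_CUBIC);A=cv2.resize(a[55:130,75:150],(400,400),interpolation=cv2.INTER_CUBIC)
cv2.imwrite('pics/z6.png',cv2.convertScaleAbs(np.hstack([A,B]),alpha=1.5))
toolmove([455,61.5,72],193.4)
E
```

```text
t 10.5 pos [455.3  61.4  72. ] [ 1.7999e+02  6.0000e-02 -1.6666e+02] F [-1.3 -1.9  5.7] w 15.5 delta [0.3 0.2 0. ] spin -0.001
```

View pics/z6.png

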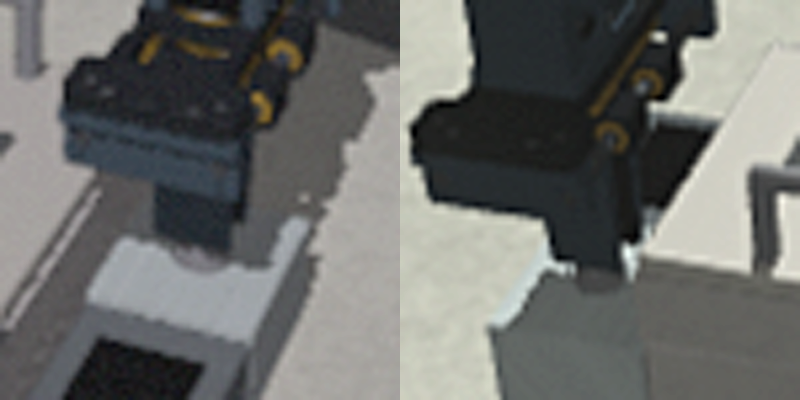

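Request:
{"fn": "apply_moves", "kwargs": {
  "plan": [
    {"jaw":1,"delta_pos":[0,0,1],"spin":0},
    {"jaw":1,"delta_pos":[0,0,1.5],"spin":0},
    {"jaw":1,"delta_pos":[0,0,1.5],"spin":0},
    {"jaw":0.7,"delta_pos":[0,0,0.5],"spin":0},
    {"jaw":0.5,"delta_pos":[0,0,0],"spin":0},
    {"jaw":0.3,"delta_pos":[0,0,0],"spin":0},
    {"jaw":0.2,"delta_pos":[0,0,0],"spin":0},
    {"jaw":0.2,"delta_pos":[0,0,0],"spin":0}
  ]
}}

```text
time_s: 11.5
ee_pos: [455.2, 61.5, 71.9]
ee_rot: [180.0, 0.0, -166.7]
force: [-0.3, -0.1, -0.2]
gripper_width: 63.0
```

Request:
{"fn": "apply_moves", "kwargs": {
  "plan": [
    {"jaw":0,"delta_pos":[0,0,-5],"spin":0},
    {"jaw":0,"delta_pos":[0,0,-20],"spin":0},
    {"jaw":0,"delta_pos":[0,0,-50],"spin":0},
    {"jaw":0,"delta_pos":[0,0,-90],"spin":0},
    {"jaw":0,"delta_pos":[0,0,-130],"spin":0},
    {"jaw":0,"delta_pos":[0,0,-160],"spin":0},
    {"jaw":0,"delta_pos":[0,0,-160],"spin":0},
    {"jaw":0,"delta_pos":[0,0,-160],"spin":0}
  ]
}}

```text
time_s: 12.5
ee_pos: [454.4, 61.3, 231.0]
ee_rot: [180.0, -0.1, -166.7]
force: [-0.8, -0.7, 0.2]
gripper_width: 91.3
```

```bash
python3 - <<'E'
from h import *
a=cams.grab_frame('side')[150:330,190:390,::-1];b=cams.grab_frame('scene')[100:280,150:350,::-1];wc=cal('wrist');w=cams.grab_frame('wrist')[:,:,::-1]
cv2.imwrite('pics/wrist7.png',w)
B=cv2.resize(b[60:135,40:115],(400,400),interpolation=cv2.INTER_CUBIC);A=cv2.resize(a[55:130,115:190],(400,400),interpolation=cv2.INTER_CUBIC)
cv2.imwrite('pics/z7.png',cv2.convertScaleAbs(np.hstack([A,B]),alpha=1.5))
np.savez('pics/w7.npz',K=wc[0],r=wc[1],t=wc[2])
toolmove([606.8,62.7,215],193.4)
E
```

```text
t 12.65 pos [454.4  61.3 230.5] [ 1.7996e+02 -1.2000e-01 -1.6666e+02] F [-0.1  0.3  0. ] w 91.4 delta [-148.7  -33.8   15.2] spin -0.001
```

View pics/z7.png

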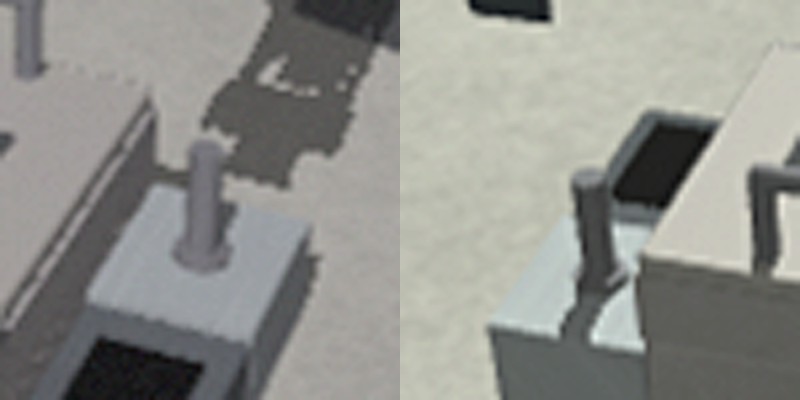

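View pics/wrist7.png

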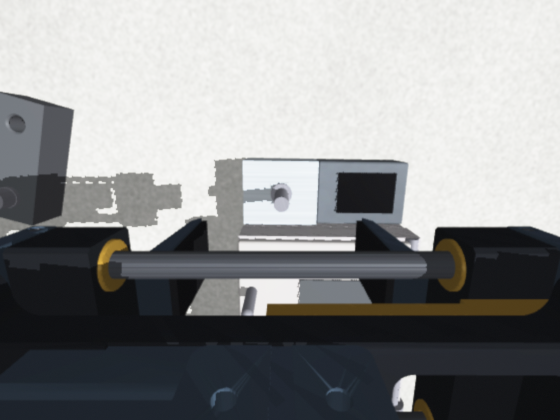

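Request:
{"fn": "apply_moves", "kwargs": {
  "plan": [
    {"jaw":0,"delta_pos":[-30,-7,0],"spin":0},
    {"jaw":0,"delta_pos":[-80,-18,0],"spin":0},
    {"jaw":0,"delta_pos":[-130,-30,0],"spin":0},
    {"jaw":0,"delta_pos":[-149,-34,0],"spin":0},
    {"jaw":0,"delta_pos":[-149,-34,0],"spin":0},
    {"jaw":0,"delta_pos":[-149,-34,0],"spin":0},
    {"jaw":0,"delta_pos":[-149,-34,0],"spin":0},
    {"jaw":0,"delta_pos":[-149,-34,0],"spin":0}
  ]
}}

```text
time_s: 13.65
ee_pos: [606.6, 62.6, 230.6]
ee_rot: [180.0, -0.1, -166.7]
force: [0.1, -0.5, -0.2]
gripper_width: 91.5
```

```bash
python3 - <<'E'
from h import *
f=cams.grab_frame('side');cv2.imwrite('pics/side8.png',cv2.resize(f[130:310,190:390,::-1],None,fx=3.3,fy=3.3,interpolation=cv2.INTER_CUBIC));cv2.imwrite('pics/side8f.png',f[:,:,::-1])
for m in spotter.masks_of('side','pointer')[:1]: print(m['confidence'],m['extent']); np.save('pics/ptr8.npy',m['region'])
wc=cal('wrist');w=cams.grab_frame('wrist')[:,:,::-1]
cv2.imwrite('pics/wrist8.png',w)
np.savez('pics/w8.npz',K=wc[0],r=wc[1],t=wc[2])
toolmove([606.8,62.7,150],193.4)
E
```

```text
0.74 [207.0, 167.4, 246.5, 245.7]
t 13.8 pos [606.9  62.6 230.5] [ 1.7997e+02 -1.0000e-01 -1.6666e+02] F [-0.2 -0.1 -0.1] w 91.1 delta [-0.1  0.1 80.5] spin -0.001
```

View pics/side8.png

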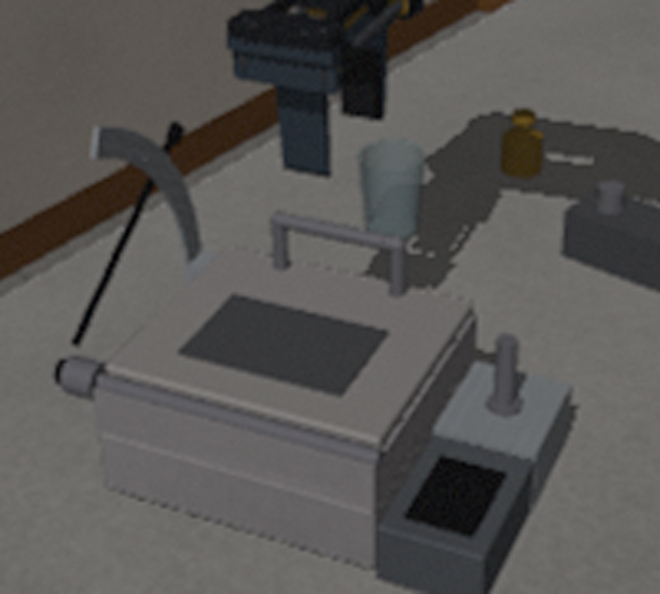

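View pics/wrist8.png

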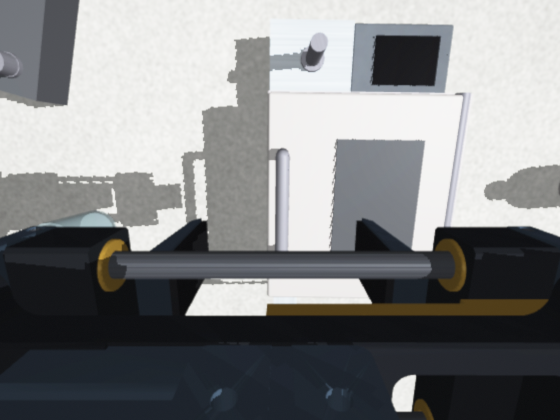

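Request:
{"fn": "apply_moves", "kwargs": {
  "plan": [
    {"jaw":0,"delta_pos":[0,0,25],"spin":0},
    {"jaw":0,"delta_pos":[0,0,55],"spin":0},
    {"jaw":0,"delta_pos":[0,0,78],"spin":0},
    {"jaw":0,"delta_pos":[0,0,90],"spin":0},
    {"jaw":0,"delta_pos":[0,0,92.5],"spin":0},
    {"jaw":0.3,"delta_pos":[0,0,92.5],"spin":0},
    {"jaw":0.6,"delta_pos":[0,0,92.5],"spin":0},
    {"jaw":0.8,"delta_pos":[0,0,92.5],"spin":0}
  ],
  "squeeze": 35
}}

```text
time_s: 14.8
ee_pos: [607.1, 62.6, 138.7]
ee_rot: [180.0, -0.0, -166.7]
force: [-0.6, -0.3, 0.1]
gripper_width: 64.1
```

Request:
{"fn": "apply_moves", "kwargs": {
  "plan": [
    {"jaw":1,"delta_pos":[0,0,0],"spin":0},
    {"jaw":1,"delta_pos":[0,0,0],"spin":0},
    {"jaw":1,"delta_pos":[0,0,0],"spin":0},
    {"jaw":1,"delta_pos":[0,0,0],"spin":0},
    {"jaw":1,"delta_pos":[0,0,0],"spin":0},
    {"jaw":1,"delta_pos":[0,0,0],"spin":0},
    {"jaw":1,"delta_pos":[0,0,0],"spin":0},
    {"jaw":1,"delta_pos":[0,0,0],"spin":0}
  ]
}}

```text
time_s: 15.8
ee_pos: [607.0, 62.9, 138.7]
ee_rot: [179.9, -0.0, -166.7]
force: [-0.4, 1.5, -0.9]
gripper_width: 11.2
```

```bash
cat > ptr.py <<'E'
from h import *
from scipy.optimize import least_squares
sd=cal('side')
yaw=np.radians(13.4);u=np.array([np.cos(yaw),np.sin(yaw),0]); v=np.array([-u[1],u[0],0]);Z=np.array([0,0,1.])
b=np.array([607,62.8,155]); H=b+175*v-55*Z
if __name__=='__main__':
    o=lambda p:np.array([190+(p[0]+.5)/3.3-.5,130+(p[1]+.5)/3.3-.5])
    inv=lambda q:((q+.5-[190,130])*3.3-.5).round(1)
    print('H',H)
    for x in (-110,0,110,120,130,140): print(x,inv(proj(sd,H+x*u)[0]))
    m=np.load('pics/ptr8.npy'); ys,xs=np.nonzero(m); print(len(xs)); P=np.c_[xs,ys].astype(np.float32)
    vx,vy,cx,cy=cv2.fitLine(P,cv2.DIST_HUBER,0,.01,.01).ravel(); print('line',inv(np.array([cx,cy])),vx/vy)
    tip,base=o((177,130)),o((75,343))
    for xo in (125,130,135,140,145):
        f=lambda a:np.concatenate([proj(sd,H+a[1]*v+a[2]*Z+xo*u+214*(-v*np.cos(a[0])+Z*np.sin(a[0])))[0]-tip, proj(sd,H+a[1]*v+a[2]*Z+xo*u+a[3]*(-v*np.cos(a[0])+Z*np.sin(a[0])))[0]-base,np.array(a[1:3])/3])
        r=least_squares(f,[.6,0,0,25]);print(xo,r.x.round(3),r.cost.round(3),r.fun.round(2))
E
python3 ptr.py
```

```text
H [566.44411689 233.03577869 100.        ]
-110 [383.8 459.1]
0 [235.7 419.8]
110 [ 99.3 383.7]
120 [ 87.4 380.5]
130 [ 75.6 377.4]
140 [ 63.9 374.3]
91
line [124.3 242.2] -0.47249705
125 [ 0.615  8.531  3.087 26.412] 15.502 [ 1.01 -1.28  4.05  1.67  2.84  1.03]
130 [ 0.589  5.616  2.723 25.249] 7.569 [ 0.62 -0.79  2.87  1.24  1.87  0.91]
135 [ 0.565  2.71   2.183 24.308] 2.528 [ 0.15 -0.32  1.73  0.77  0.9   0.73]
140 [ 0.543 -0.175  1.491 23.569] 0.437 [-0.38  0.15  0.61  0.28 -0.06  0.5 ]
145 [ 0.524 -3.029  0.672 23.014] 1.326 [-0.98  0.59 -0.48 -0.23 -1.01  0.22]
```

```bash
python3 - <<'E'
from ptr import *
R=cv2.Rodrigues(sd[1])[0];K=sd[0]
def ang(p,q):
    n=R.T@np.cross(np.linalg.solve(K,[*p,1]),np.linalg.solve(K,[*q,1]))
    return np.arctan2(n@v,n@Z)
for fn in ('pics/side0.png','pics/side8f.png','pics/side1.png'):
    g=cv2.imread(fn).astype(float).sum(2)
    # subpixel dark centroid per row along line from (213,233)to(243,170)
    pts=[]
    for y in range(178,232):
        x0=212.5+(233.4-y)*0.4725
        xs=np.arange(int(x0)-5,int(x0)+7); bg=np.median(g[y,xs]); wgt=np.clip(bg-25-g[y,xs],0,None)
        if wgt.sum()>60: pts.append(((wgt*xs).sum()/wgt.sum(),y))
    P=np.float32(pts); 
    for sel in (P,P[P[:,1]<205],P[P[:,1]>195]):
        l=cv2.fitLine(sel,cv2.DIST_HUBER,0,.01,.01).ravel()
        a=l[2:]+l[:2]*30; print(fn,len(sel),l[0]/l[1],ang(l[2:],a).round(3), (ang(l[2:],a)+np.pi)%np.pi)
E
```

```text
pics/side0.png 51 -0.46208742 -2.597 0.54509261436286
pics/side0.png 24 -0.44085243 -2.565 0.5766125831581754
pics/side0.png 36 -0.4672208 -2.604 0.5374676640001796
pics/side8f.png 49 -0.46790302 -2.605 0.536439177958802
pics/side8f.png 22 -0.47431073 -2.614 0.5278182331673125
pics/side8f.png 36 -0.46741343 -2.604 0.5371806243399093
pics/side1.png 49 -0.46181962 -2.596 0.5454303937990654
pics/side1.png 22 -0.4712711 -2.609 0.532163794991138
pics/side1.png 36 -0.46605906 -2.602 0.5391948818926795
```

```bash
python3 - <<'E'
from h import *
for t in (.03,.07,.12,.17,.22,.26,.29,.3,.34,.39,.44,.48,.51,.53,.541):
    a=np.arctan2(55,175)+t;r=np.hypot(55,175);print(t,round(175-r*np.cos(a),1),round(r*np.sin(a)-55,1))
E
```

```text
0.03 1.7 5.2
0.07 4.3 12.1
0.12 7.8 20.6
0.17 11.8 28.8
0.22 16.2 36.9
0.26 20.0 43.1
0.29 23.0 47.7
0.3 24.1 49.3
0.34 28.4 55.2
0.39 34.1 62.4
0.44 40.1 69.3
0.48 45.2 74.6
0.51 49.1 78.4
0.53 51.8 80.9
0.541 53.3 82.3
```

Request:
{"fn": "apply_moves", "kwargs": {
  "plan": [
    {"jaw":1,"delta_pos":[0,1.7,-5.2],"spin":0},
    {"jaw":1,"delta_pos":[0,4.3,-12.1],"spin":0},
    {"jaw":1,"delta_pos":[0,7.8,-20.6],"spin":0},
    {"jaw":1,"delta_pos":[0,11.8,-28.8],"spin":0},
    {"jaw":1,"delta_pos":[0,16.2,-36.9],"spin":0},
    {"jaw":1,"delta_pos":[0,20,-43.1],"spin":0},
    {"jaw":1,"delta_pos":[0,23,-47.7],"spin":0},
    {"jaw":1,"delta_pos":[0,24.1,-49.3],"spin":0}
  ]
}}

```text
time_s: 16.8
ee_pos: [601.9, 85.7, 188.6]
ee_rot: [-180.0, 0.0, -166.7]
force: [3.2, -5.4, -4.2]
gripper_width: 11.2
```

```bash
python3 - <<'E'
from h import *
f=cams.grab_frame('side');cv2.imwrite('pics/side9.png',cv2.resize(f[110:310,190:390,::-1],None,fx=3,fy=3,interpolation=cv2.INTER_CUBIC))
a=np.array([np.cos(np.radians(13.4)),np.sin(np.radians(13.4))]);v=np.array([-a[1],a[0]])
toolmove([*(np.array([607,62.9])+53.3*v),138.7+82.3],193.34)
E
```

```text
t 16.85 pos [601.9  85.8 188.7] [-1.7996e+02  3.0000e-02 -1.6667e+02] F [ 3.5 -4.5 -4.4] w 11.3 delta [  0.4  29.8 -32.4] spin -0.0
```

View pics/side9.png

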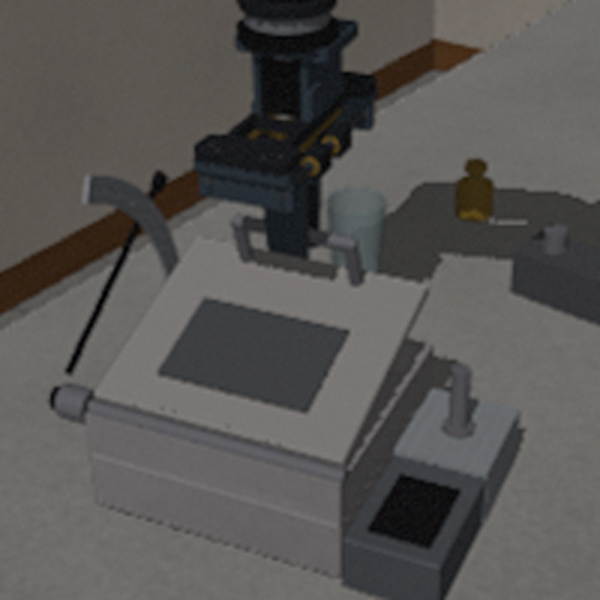

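Request:
{"fn": "apply_moves", "kwargs": {
  "plan": [
    {"jaw":1,"delta_pos":[0,4.3,-5.9],"spin":0},
    {"jaw":1,"delta_pos":[0,10,-13],"spin":0},
    {"jaw":1,"delta_pos":[0,16,-20],"spin":0},
    {"jaw":1,"delta_pos":[0,21.1,-25.3],"spin":0},
    {"jaw":1,"delta_pos":[0,25,-29],"spin":0},
    {"jaw":1,"delta_pos":[0,29.5,-32.6],"spin":0},
    {"jaw":1,"delta_pos":[0,29.5,-32.6],"spin":0},
    {"jaw":1,"delta_pos":[0,29.5,-32.6],"spin":0}
  ]
}}

```text
time_s: 17.85
ee_pos: [595.9, 112.9, 222.0]
ee_rot: [-179.7, 0.1, -166.7]
force: [4.4, -6.2, -3.3]
gripper_width: 11.3
```

```bash
python3 - <<'E'
from h import *
for n in ('side','scene'):
  f=cams.grab_frame(n);cv2.imwrite(f'pics/{n}10f.png',f[:,:,::-1])
  x0=190 if n=='side' else 180
  cv2.imwrite(f'pics/{n}10.png',cv2.resize(f[100:300,x0:x0+200,::-1],None,fx=3,fy=3,interpolation=cv2.INTER_CUBIC))
toolmove([607,62.9,138],193.34)
E
```

```text
t 17.95 pos [595.9 112.8 222. ] [-1.7975e+02  1.2000e-01 -1.6667e+02] F [ 4.6 -7.  -3.5] w 11.0 delta [  0.9 -50.8  84.2] spin -0.0
```

View pics/side10.png

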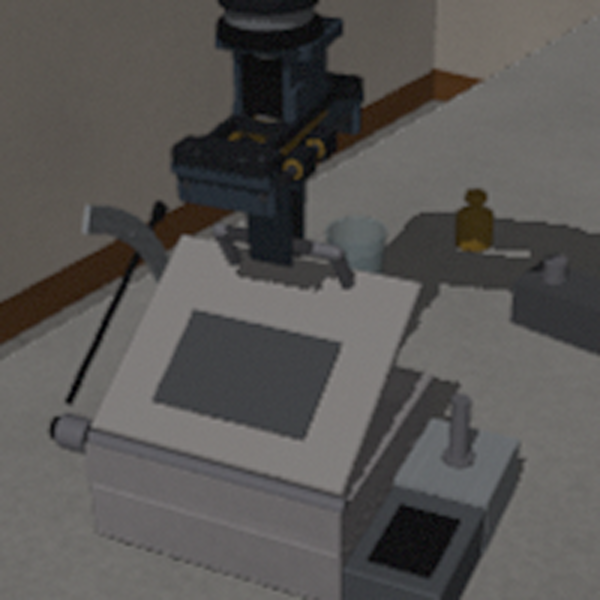

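View pics/scene10.png

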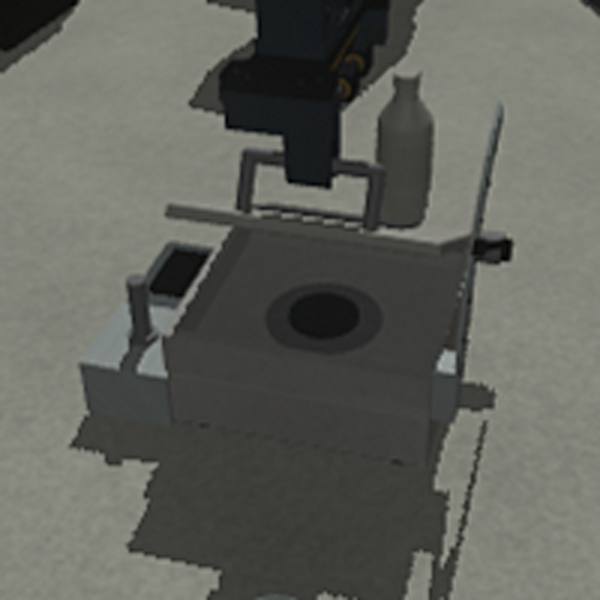

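```bash
python3 - <<'E'
from ptr import *
def ang(p,q,c=sd):
    R=cv2.Rodrigues(c[1])[0];n=R.T@np.cross(np.linalg.solve(c[0],[*p,1]),np.linalg.solve(c[0],[*q,1]))
    return (np.arctan2(n@v,n@Z)+np.pi)%np.pi
o=lambda a,b:(190+(a+.5)/3-.5,100+(b+.5)/3-.5)
print('cover L',ang(o(95,432),o(183,237)),'cover R',ang(o(345,495),o(419,285)),'dark L',ang(o(155,401),o(195,311)),'dark R',ang(o(305,439),o(341,344)),'ptr',ang(o(68,402),o(160,205)))
f=cv2.imread('pics/side10f.png');cv2.imwrite('pics/side10z.png',cv2.convertScaleAbs(cv2.resize(f[165:270,200:335],None,fx=5.8,fy=5.6,interpolation=cv2.INTER_CUBIC),alpha=1.6))
E
```

```text
cover L 0.5400490426598972 cover R 0.5519295545406346 dark L 0.5242709181029004 dark R 0.5364885664435826 ptr 0.5378100264034544
```

View pics/side10z.png

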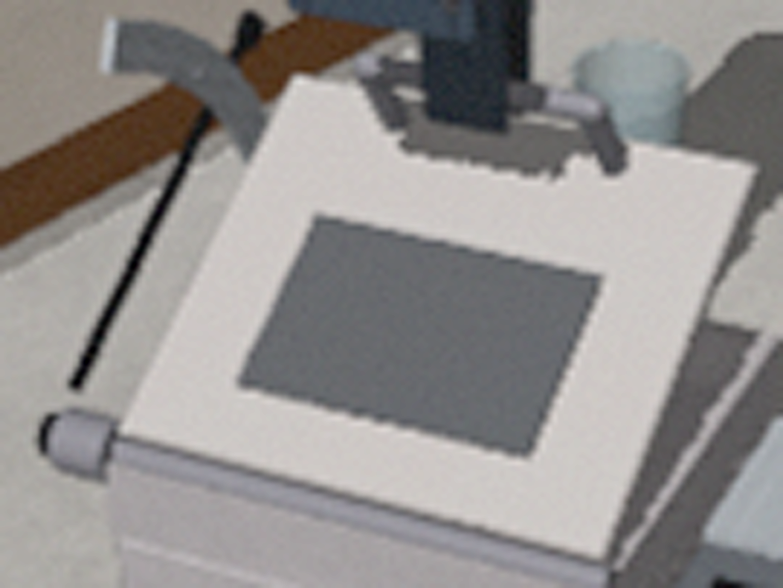

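```bash
python3 - <<'E'
from workcell import env
s=env.state();print(s['time_s'],s['ee_pos'],s['force'],s['gripper_width'],abs(s['qvel']).max())
print(env.job_done())
E
```

```text
17.95 [595.8976125  112.82511106 222.01655555] [ 4.63299381 -7.01141338 -3.50944596] 11.01930912630993 0.11675099686999106
the job is handed in; nothing more can be done
None
```

The job is handed in at 17.95 s. The pin is in the socket, and the gripper is holding the cover open at the pointer's angle. The interface gives no verdict, so the points below are my own last checks.

- **Pin:** I pressed it down with the cover still shut until contact stopped it, at about 13 N. The side and scene pictures taken after release showed it upright with its flange flat on the block. It still stood that way in the last pictures, after the lift.
- **Cover:** In the side picture, the cover edges measured 0.52–0.55 rad and the pointer about 0.54 rad, well inside the 0.08 rad tolerance.
- **Hold:** Before hand-in the arm was almost still. The gripper was closed on the bar (11 mm opening), with about 9 N on the wrist from the cover.
- **Disagreement:** The tool ended about 2.5 mm short of the computed arc towards the hinge, roughly 0.007 rad of cover angle. I left it there because the picture showed the cover parallel to the pointer.
- **Other objects:** I saw no contact with the pointer, plug, beaker, bottle or weight, but I did not measure their positions again at the end.

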